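# Screw the housing's end cap home, back it off a quarter turn and hold it

### The arm

A 6-joint arm with a two-finger parallel gripper is mounted at the origin on the work surface. World frame = base frame: x ahead of the robot, y to its left, z up, the work surface at z = 0. Lengths are in m, angles in rad, forces in N, time in s.
With the tool pointing down it reaches from about 0.35 to 0.875 m from the base axis. Payload 4.2 kg.
Tool frame: the origin (TCP) lies at the very end of the fingers, on their centre line; the grasp point (between the pads) lies 19 mm behind it; z points along the fingers, y is the line along which they close (so a half turn about z gives the same grasp; the last joint's range is limited). The gripper opens to 87 mm and grips with 3 to 60 N. Pads are 19 mm wide; open, the fingers measure 117 mm over their backs; the gripper's body (75 mm by 190 mm) begins 51 mm behind the grasp point.
Start: joints at [1.492, 0.385, 0.008, 0, -1.194, -0.259], TCP at [0.207, 0.59, 0.223] pointing down, gripper open.
Joint ranges: [-3.14, 3.14], [-1.21, 2.06], [-1.07, 1.41], [-3.16, 2.05], [-2.99, -0.16], [-3.1, 3.1]. Speed limits (rad/s): [2.79, 2.79, 3.14, 3.14, 3.14, 3.14].

### API

Orientations are given as a 3x3 rotation matrix whose columns are the frame's x, y, z axes.
In Python, from rig import arm gives the robot as it stands.
- The arm moves only by the tool drive_tool, never from a script. Its argument "targets" is a list of rows, each a list of 7 numbers: the turn, a rotation vector about the tool's x, y, z in rad, then the shift along the tool's x, y, z in cm, then the closure, from -1 (fully open) to 1 (shut). A call has 1 to 10 rows; each row shifts and turns the commanded pose from where the row before left it, along the tool's axes as they then stand; what a row does not reach is not made up. A row lasts 1/10 s, in which the tool goes at most 50 mm and 8.59 degrees, less where a joint would pass 70% of its speed; a pose out of reach is approached as far as the arm can. A call is refused whole if a number of a shift passes 5 or a number of a turn 0.15, either way. A call with a gripper value outside its range is refused whole. The fingers move at their own pace and stop on an object; "squeeze" is the grip in N (left out, the last holds). Time passes only in rows, so rows that do not move let the fingers close. It gives the time, the measured TCP pose, the force, the opening and the grip force at its end, in the units of the state.
- arm.state(): the state, without advancing time (a new reading comes with each control period).
- arm.capture(name): name is "side" or "top" or "wrist"; returns (picture, depth): 400x640x3 uint8, red, green, blue; 400x640 float32, m along the optical axis (not along the pixel's ray), 0 where there is no reading.
- arm.get_calibration(name): a dict with "intrinsics" (3x3 intrinsics, pixels), "xyz" and "rotation" of the camera in the world; the wrist camera has in their place "T_tool_cam" (4x4, takes a point from camera to tool coordinates, whose origin is the TCP and whose axes are the flange's). Camera axes: x right, y up, looking along -z (the intrinsics and any distortion apply to the point x, -y, -z); pixel columns grow to the right and rows downward; lengths in m; the calibration is good to about 2 mm. A picture is of the moment at which its call begins: read the wrist's pose just before it. get_calibration takes no time and is no camera call.
- arm.finish_job(): hands the job in; it is judged then, once.
The state is a dict: "clock": time; "joint_positions": joint angles; "qvel": joint speeds; "joint_efforts": joint torques, N m; "tool_pos": TCP position; "eef_rot": TCP orientation; "force": force on the tool from outside, world axes, zero at the start; "torque": the same for the moment, N m; "gripper_width": finger opening in m; "grasp_force": force on a finger pad.
Only numpy, scipy, OpenCV 4.12 (cv2) and the standard library are available. Lean on these libraries where they do the work, as an engineer would, in place of code of your own. Each camera call takes 0.05 s, during which the arm holds its last target. There are 200 camera calls.

### The job

One of the two grey housings has a black knurled end cap started on its screw neck: turn the cap clockwise, regrasping as needed, until it bottoms out, then back it off by a quarter turn and finish while still holding the cap there in the fingers, because the locking ring is fitted next. The cap is thin moulded plastic, so grip it lightly, with no more than about 50 N at any time, and leave the other housing, the bin and the screwdriver where they are.

Things in the scene. Friction and masses are not known exactly. Their poses are not given: they have to be found in the camera images.
- unit: grey housing to work on, fixed: 130 mm (x) by 96 mm (y), flat top 70 mm above the bench, blue panel on top towards its -x, black terminal strip on its -x end. The cap's upright axis is 25 mm from its centre towards +x; there an aluminium collar 38 mm across rises 10 mm above the top, on which the cap bottoms out. Origin: centre of the underside, z up.
- cap: black knurled round cap to turn, upright, 46 mm across, 28 mm high, free all round. Origin: centre of its underside, z up; when home the underside is 80 mm above the bench. A raised grey pointer bar on top runs from the axis along the cap's own -x; home, it points along the housing's -x; a quarter turn back, along the housing's -y. The thread resists with 0.08 N m and stays put.
- cap_turn (a joint): turn of the cap on its right-hand thread, rad, seen from above: 0 = bottomed out on the collar (a hard stop), growing anticlockwise as it is unscrewed; it starts 2.0 to 3.0 rad open. The cap rises 1.27 mm per rad (8 mm a turn).
- spare: a second grey housing of the same shape and size, loose, with a bare aluminium neck (its top 98 mm above the bench) and no cap: leave it alone. Origin: centre of the underside.
- bin: black open bin of screws, 130 x 100 x 60 mm (rim 72 mm high at its +x end), loose: leave it alone. Origin: centre of the underside.
- driver: screwdriver, about 200 mm long and 26 mm thick, lying across the bench on the far side from the robot: leave it alone. Origin: on the bench under it.
Things that resemble listed ones, but are neither listed nor needed, are in the scene too. What is shaped like the unit but red is not meant.

How it is judged:
On the way:
1. the cap is screwed down until it bottoms out on the collar (value of joint cap_turn below 0.07 rad), for 0.1 s.
At the end, for the whole second after the job is handed in: After bottoming out (within 0.07 rad of the stop), the cap stands a quarter turn back from the stop (1.57 rad, give or take 0.22), still, and the fingers still hold it (more than 5 N of contact); the other housing and the bin are within 15 mm and the screwdriver within 20 mm of where they started (value of joint cap_turn between 1.35 and 1.79 rad and velocity of joint cap_turn between -0.1 and 0.1 rad/s and contact force between the fingers and cap above 5 N and distance of each of spare, bin from where it was at the start of the episode below 0.015 m and distance of driver from where it was at the start of the episode below 0.02 m); the arm keeps its last pose, push and grip.
It fails at once if the cap is squeezed or pushed too hard (both fingers together more than 130 N on it: well over a 50 N grip) (contact force between the fingers and cap above 130 N).
It fails at once if the other housing is shoved (distance of spare from where it was at the start of the episode above 0.03 m).
It fails at once if the bin is shoved (distance of bin from where it was at the start of the episode above 0.03 m).
It also fails if it takes over 45 s, if anything falls off the work surface, if the arm or the gripper's body presses on something with over 40 N, if the wrist force passes 120 N, or if a joint passes its speed limit or range.

## Working session

There is one attempt and no reset: what is moved stays moved. The work goes in short steps, Python scripts to look and compute and a tool call to move; the robot and the scene stay as the last step left them, time stands still between calls to the robot, and variables do not carry over. Pictures are saved under pics/ and viewed, at most 10 in all, crops included, and the job is handed in when it is done.

Besides the shell and the picture viewer there is one more tool, called after "Emit:" in YAML: its name, and indented under it one key for each argument. drive_tool: Moves the arm, as the interface text tells. Its arguments: {"type":"object","properties":{"targets":{"type":"array"},"squeeze":{"type":"number"}},"required":["targets"]}

```bash
mkdir -p pics
cat > h.py <<'E'
import numpy as np, cv2
from rig import arm
def world(name,d,T=None):
    c=arm.get_calibration(name);K=np.array(c["intrinsics"])
    v,u=np.mgrid[0:400,0:640]
    P=np.stack([(u-K[0,2])/K[0,0]*d,-(v-K[1,2])/K[1,1]*d,-d],-1)
    if name=="wrist":
        s=T; M=np.array(c["T_tool_cam"]); P=P@M[:3,:3].T+M[:3,3]
        return P@np.array(s["eef_rot"]).T+np.array(s["tool_pos"])
    return P@np.array(c["rotation"]).T+np.array(c["xyz"])
def grab(name,fn=None):
    s=arm.state(); im,d=arm.capture(name)
    if fn: cv2.imwrite("pics/"+fn,im[:,:,::-1])
    return im,d,world(name,d,s)
E
python3 - <<'E'
from h import *
for n in("top","side"):
    im,d,P=grab(n,n+".png"); np.savez(n,im=im,P=P,d=d); print({k:np.round(v,3).tolist() if not isinstance(v,str) else v for k,v in arm.get_calibration(n).items()})
s=arm.state(); print(s)
E
```

```text
{'intrinsics': [[505.685, 0.0, 326.487], [0.0, 505.685, 201.376], [0.0, 0.0, 1.0]], 'xyz': [0.482, 0.012, 1.199], 'rotation': [[-0.006, 0.996, -0.085], [-1.0, -0.007, -0.007], [-0.008, 0.085, 0.996]]}
{'intrinsics': [[474.835, 0.0, 308.732], [0.0, 474.835, 201.738], [0.0, 0.0, 1.0]], 'xyz': [0.505, 0.839, 0.93], 'rotation': [[-0.994, 0.087, -0.06], [-0.104, -0.711, 0.695], [0.018, 0.698, 0.716]]}
{'clock': 0.1, 'joint_positions': array([ 1.49160883e+00,  3.85452576e-01,  6.77675059e-03, -4.38155579e-04,
       -1.19405240e+00, -2.58600784e-01]), 'qvel': array([-0.00081876, -0.00276759,  0.00282703,  0.00178042, -0.00221624,
       -0.00107129]), 'joint_efforts': array([-7.45916805e-05, -3.91689312e+01,  1.87933767e+01,  4.23182711e+00,
        1.34721963e-02, -6.81841220e-05]), 'tool_pos': array([0.2069295 , 0.58916708, 0.22159048]), 'eef_rot': array([[ 9.43436406e-01, -3.31553067e-01, -5.58969768e-04],
       [-3.31553523e-01, -9.43434511e-01, -1.89358430e-03],
       [ 1.00472313e-04,  1.97180476e-03, -9.99998051e-01]]), 'force': array([ 0.08238439, -0.3988405 ,  0.22769785]), 'torque': array([ 0.02048208, -0.03352311,  0.05240327]), 'grasp_force': 0.0, 'gripper_width': 0.08745826674070653}
```

View pics/top.png

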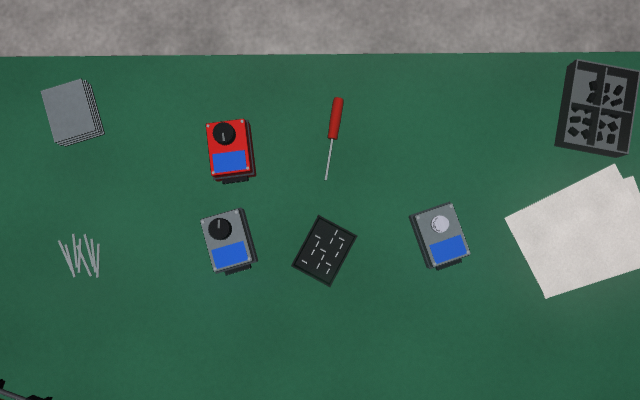

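View pics/side.png

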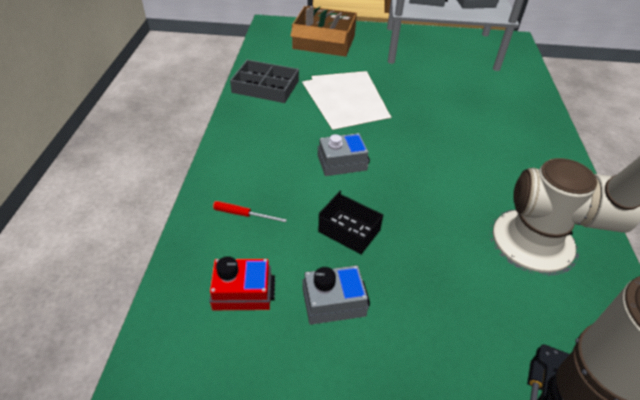

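Top view, things that could be taken for the target cap:
- Grey housing with a black cap at (220,229).
- Red lookalike with a cap at (223,133).
- Grey spare with a bare neck at (440,224).

I choose (220,229); in the side view it is at (325,278). I'll check it in a close crop and measure it.

Run:
```python
from h import *
z=np.load("top.npz");im,P=z["im"],z["P"]
cv2.imwrite("pics/crop.png",cv2.resize(im[195:285,190:280],None,fx=6,fy=6,interpolation=cv2.INTER_CUBIC)[:,:,::-1])
R=np.zeros(im.shape[:2],bool);R[195:285,190:280]=1
cap=R&(P[...,2]>0.09)&(P[...,2]<.14); p=P[cap]
print("cap",cap.sum(),p.mean(0),(p.min(0)+p.max(0))/2,p.max(0)-p.min(0),np.median(p[:,2]))
q=cv2.minEnclosingCircle(p[:,:2].astype(np.float32));print(q)
hb=R&(P[...,2]>0.055)&(P[...,2]<.08); h=P[R&(P[...,2]>.055)][:,:2].astype(np.float32)
print("house",cv2.minAreaRect(h),np.median(P[hb][:,2]))
i=im.astype(int);b=R&(i[...,2]>i[...,0]+80)&(i[...,2]>i[...,1]+50)
print("blue",P[b].mean(0),cv2.minAreaRect(P[b][:,:2].astype(np.float32)))
g=cap&(i.sum(-1)>270)
print("pointer",g.sum(),P[g].mean(0))
M=arm.get_calibration("wrist");print(np.round(M["T_tool_cam"],3),M["intrinsics"])
```

```text
cap 403 [0.51733251 0.25040554 0.1110359 ] [0.51775075 0.25247421 0.10491982] [0.04558116 0.04774741 0.02968123] 0.11180702131866216
((0.517755389213562, 0.25248172879219055), 0.024197496473789215)
house ((0.5130572319030762, 0.1587895154953003), (0.12557214498519897, 0.27357232570648193), 12.627120971679688) 0.0699335976772798
blue [0.46144561 0.23516898 0.07717331] ((0.47953251004219055, 0.14608336985111237), (0.0484655424952507, 0.264627069234848), 11.298348426818848)
pointer 16 [0.52812878 0.25171907 0.11473398]
[[ 0.001  0.971  0.239  0.066]
 [ 1.    -0.001 -0.002  0.   ]
 [-0.001  0.239 -0.971 -0.163]
 [ 0.     0.     0.     1.   ]] [[277.64960126   0.         321.4331273 ]
 [  0.         277.64960126 204.31246475]
 [  0.           0.           1.        ]]
```

View pics/crop.png

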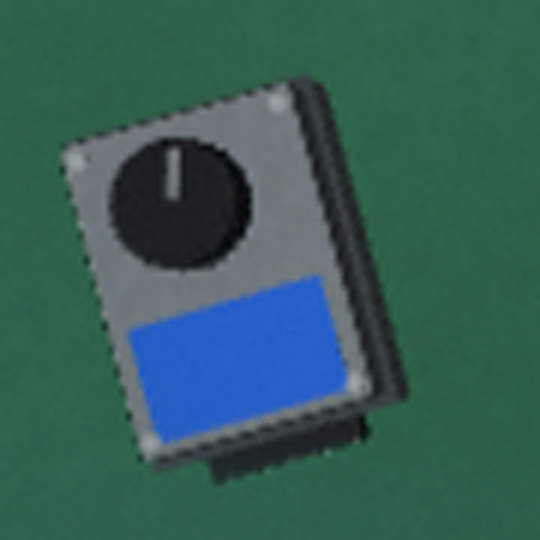

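The crop shows the grey housing, so the choice holds. The cap is at crop (182,203) and its pointer bar at (173,172). The pointer runs roughly along world +x and the housing yaw is about +15°, so the cap is open about 2.9 rad; its top height of 0.112 m agrees. Moving above it now.

Emit:
drive_tool:
  targets:
    - [0, 0, 0, 4.04, 2.15, 0, -1]
    - [0, 0, 0, 4.04, 2.15, 0, -1]
    - [0, 0, 0, 4.04, 2.15, 0, -1]
    - [0, 0, 0, 4.04, 2.15, 0, -1]
    - [0, 0, 0, 4.04, 2.15, 0, -1]
    - [0, 0, 0, 4.04, 2.15, 0, -1]
    - [0, 0, 0, 4.04, 2.15, 0, -1]
    - [0, 0, 0, 4.04, 2.15, 0, -1]
    - [0, 0, 0, 4.04, 2.15, 0, -1]
    - [0, 0, 0, 4.04, 2.15, 0, -1]
  squeeze: 30

```text
clock: 1.1
tool_pos: [0.5178, 0.2513, 0.2222]
eef_rot: [[0.944, -0.331, -0.001], [-0.331, -0.944, -0.0], [-0.001, 0.0, -1.0]]
force: [1.0, 1.1, -0.5]
gripper_width: 0.0872
grasp_force: 0.0
```

Emit:
drive_tool:
  targets:
    - [0, 0, -0.15, 0, 0, 0, -1]
    - [0, 0, -0.15, 0, 0, 0, -1]
    - [0, 0, -0.15, 0, 0, 0, -1]
    - [0, 0, -0.15, 0, 0, 0, -1]
    - [0, 0, -0.15, 0, 0, 0, -1]
    - [0, 0, -0.15, 0, 0, 0, -1]
    - [0, 0, -0.15, 0, 0, 0, -1]
    - [0, 0, 0, 0, 0, 0, -1]
    - [0, 0, 0, 0, 0, 0, -1]

```text
clock: 2.0
tool_pos: [0.5168, 0.2528, 0.2222]
eef_rot: [[0.759, 0.651, -0.001], [0.651, -0.759, -0.0], [-0.001, -0.0, -1.0]]
force: [0.1, -0.7, 1.0]
gripper_width: 0.087
grasp_force: 0.0
```

```bash
cat > m.py <<'E'
from h import *
import sys
im,d,P=grab("wrist",sys.argv[1])
s=arm.state(); np.savez("w",im=im,P=P)
print(s["clock"],np.round(s["joint_positions"],3),s["tool_pos"],np.round(s["eef_rot"],3).tolist())
c=np.array([.5178,.2525]); near=np.hypot(P[...,0]-c[0],P[...,1]-c[1])<.035
cap=near&(P[...,2]>.102)&(P[...,2]<.125)&(im.astype(int).sum(-1)<400); p=P[cap]
q=cv2.minEnclosingCircle(p[:,:2].astype(np.float32)); cc=np.array(q[0])
el=cv2.fitEllipse(max(cv2.findContours(cap.astype(np.uint8),0,1)[0],key=len)); u,v=int(round(el[0][0])),int(round(el[0][1]))
print("cap",cap.sum(),p.mean(0),q,"ell",el,P[v,u],"medz",np.median(p[:,2]),(p.min(0)+p.max(0))/2)
w=np.array(s["eef_rot"]).T@(np.r_[cc,0.1]-s["tool_pos"]); print("in tool",w)
i=im.astype(int); b=(i[...,2]>i[...,0]+80)&(i[...,2]>i[...,1]+50)&(abs(P[...,2]-.07)<.01)&(np.hypot(P[...,0]-c[0],P[...,1]-c[1])<.12)
r=cv2.minAreaRect(P[b][:,:2].astype(np.float32));print("blue",r,P[b].mean(0))
E
python3 m.py w1.png
```

```text
2.05 [ 0.736  0.301 -0.117 -0.    -1.153  1.544] [0.51689204 0.25284515 0.22231835] [[0.759, 0.651, -0.0], [0.651, -0.759, -0.0], [-0.001, -0.0, -1.0]]
cap 1467 [0.5207319  0.25137477 0.11296951] ((0.5206187963485718, 0.2505185008049011), 0.023293552920222282) ell ((324.53326416015625, 199.37332153320312), (44.0002326965332, 44.02302551269531), 21.881624221801758) [0.52246753 0.25157234 0.11527733] medz 0.11323271143418032 [0.52101489 0.25090146 0.10907037]
in tool [0.00137455 0.00419772 0.12231749]
blue ((0.46316415071487427, 0.23313802480697632), (0.044356584548950195, 0.07338722795248032), 16.218530654907227) [0.46609354 0.24056153 0.0716566 ]
```

View pics/w1.png

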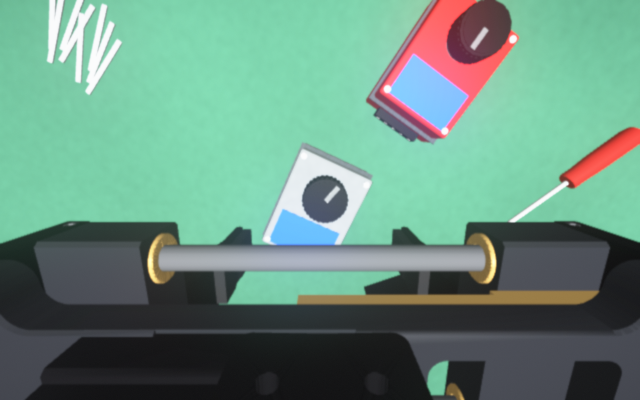

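The wrist view shows the cap at (325,199) on the grey housing, with its pointer towards (338,188). The wrist and top estimates of the cap axis differ by about 3 mm. I'll descend, close lightly, and let the contact forces show the centring error.

Emit:
drive_tool:
  targets:
    - [0, 0, 0, 0.11, 0.31, 3.0, -1]
    - [0, 0, 0, 0, 0, 3.5, -1]
    - [0, 0, 0, 0, 0, 3.5, -1]
    - [0, 0, 0, 0, 0, 2.0, -1]
    - [0, 0, 0, 0, 0, 1.0, -1]
    - [0, 0, 0, 0, 0, 0.8, -1]
    - [0, 0, 0, 0, 0, 0, -1]
  squeeze: 5

```text
clock: 2.75
tool_pos: [0.5199, 0.2513, 0.0842]
eef_rot: [[0.757, 0.653, -0.0], [0.653, -0.757, -0.0], [-0.001, 0.0, -1.0]]
force: [0.3, 1.1, -1.1]
gripper_width: 0.0871
grasp_force: 0.0
```

Emit:
drive_tool:
  targets:
    - [0, 0, 0, 0, 0, 0, 1]
    - [0, 0, 0, 0, 0, 0, 1]
    - [0, 0, 0, 0, 0, 0, 1]
    - [0, 0, 0, 0, 0, 0, 1]
    - [0, 0, 0, 0, 0, 0, 1]
    - [0, 0, 0, 0, 0, 0, 1]
    - [0, 0, 0, 0, 0, 0, 1]
    - [0, 0, 0, 0, 0, 0, 1]
  squeeze: 5

```text
clock: 3.55
tool_pos: [0.52, 0.2513, 0.0847]
eef_rot: [[0.757, 0.654, 0.0], [0.654, -0.757, -0.0], [0.0, 0.0, -1.0]]
force: [-0.4, -1.2, 0.5]
gripper_width: 0.0455
grasp_force: 5.0
```

Run:
```python
from h import *
s=arm.state();R=np.array(s["eef_rot"])
print(s["clock"],s["tool_pos"],"F tool",R.T@s["force"],"T",R.T@s["torque"],s["gripper_width"],s["grasp_force"],s["joint_positions"])
```

```text
3.55 [0.51996065 0.25127623 0.08466419] F tool [-1.06748511  0.67228886 -0.53259961] T [-0.2264739  -0.05541345 -0.00106231] 0.04546653619556281 4.999890321632847 [ 7.30614288e-01  4.39091802e-01 -2.89390913e-01  1.84866562e-04
 -8.42241248e-01  1.55230902e+00]
```

Gripped with almost no side force, so it is well centred. Firming up to 25 N and turning clockwise, following the thread down.

Emit:
drive_tool:
  targets:
    - [0, 0, 0, 0, 0, 0, 1]
    - [0, 0, 0, 0, 0, 0, 1]
    - [0, 0, 0.1, 0, 0, 0.013, 1]
    - [0, 0, 0.1, 0, 0, 0.013, 1]
    - [0, 0, 0.1, 0, 0, 0.013, 1]
    - [0, 0, 0.1, 0, 0, 0.013, 1]
    - [0, 0, 0.1, 0, 0, 0.013, 1]
    - [0, 0, 0.1, 0, 0, 0.013, 1]
    - [0, 0, 0, 0, 0, 0, 1]
  squeeze: 25

```text
clock: 4.45
tool_pos: [0.52, 0.2511, 0.0839]
eef_rot: [[0.994, 0.112, 0.0], [0.112, -0.994, -0.0], [0.0, 0.0, -1.0]]
force: [1.6, -1.9, 1.5]
gripper_width: 0.0457
grasp_force: 25.0
```

```bash
cat > st.py <<'E'
from h import *
s=arm.state();R=np.array(s["eef_rot"])
print(s["clock"],s["tool_pos"],"F tool",R.T@s["force"],"T",R.T@s["torque"],s["gripper_width"],s["grasp_force"],"j6",s["joint_positions"][5],"yaw",np.arctan2(R[1,0],R[0,0]))
E
python3 st.py
```

```text
4.45 [0.52004858 0.25106575 0.08387553] F tool [ 1.3955416   2.08426563 -1.45862331] T [-0.54479058  0.19336094  0.10780305] 0.045670414128837225 25.001030825078487 j6 0.9522365193803801 yaw 0.11214311093115967
```

The cap follows: thread torque is about 0.1 N m and side forces are small. Continuing.

Emit:
drive_tool:
  targets:
    - [0, 0, 0.14, 0, 0, 0.018, 1]
    - [0, 0, 0.14, 0, 0, 0.018, 1]
    - [0, 0, 0.14, 0, 0, 0.018, 1]
    - [0, 0, 0.14, 0, 0, 0.018, 1]
    - [0, 0, 0.14, 0, 0, 0.018, 1]
    - [0, 0, 0.14, 0, 0, 0.018, 1]
    - [0, 0, 0.14, 0, 0, 0.018, 1]
    - [0, 0, 0.14, 0, 0, 0.018, 1]
    - [0, 0, 0.14, 0, 0, 0.018, 1]
    - [0, 0, 0, 0, 0, 0, 1]

```text
clock: 5.45
tool_pos: [0.5198, 0.2506, 0.0823]
eef_rot: [[0.412, -0.911, -0.0], [-0.911, -0.412, -0.001], [0.001, 0.001, -1.0]]
force: [1.7, -2.9, 1.7]
gripper_width: 0.045
grasp_force: 25.0
```

```bash
python3 st.py
```

```text
5.45 [0.51980424 0.25064533 0.08226095] F tool [ 3.37527636 -0.34383383 -1.70628064] T [-0.1726423   0.85862126  0.07809822] 0.045029188583567935 25.00125399325043 j6 -0.30578087651158165 yaw -1.1460248767478995
```

Emit:
drive_tool:
  targets:
    - [0, 0, 0.1, 0, 0, 0.013, 1]
    - [0, 0, 0.1, 0, 0, 0.013, 1]
    - [0, 0, 0.1, 0, 0, 0.013, 1]
    - [0, 0, 0, 0, 0, 0, 1]

```text
clock: 5.85
tool_pos: [0.5197, 0.2506, 0.0819]
eef_rot: [[0.126, -0.992, -0.001], [-0.992, -0.126, -0.001], [0.001, 0.001, -1.0]]
force: [0.9, -3.5, 3.9]
gripper_width: 0.045
grasp_force: 25.0
```

```bash
python3 st.py
```

```text
5.85 [0.51967655 0.25064036 0.08187356] F tool [ 3.63291518 -0.42802583 -3.93782383] T [-0.02354173  1.03306171  0.09465236] 0.04504799791925942 25.00072920229286 j6 -0.6038669361912813 yaw -1.4441381679184255
```

Emit:
drive_tool:
  targets:
    - [0, 0, 0.1, 0, 0, 0.01, 1]
    - [0, 0, 0.1, 0, 0, 0.01, 1]
    - [0, 0, 0.1, 0, 0, 0.01, 1]
    - [0, 0, 0.1, 0, 0, 0.01, 1]
    - [0, 0, 0, 0, 0, 0, 1]

```text
clock: 6.35
tool_pos: [0.5195, 0.2507, 0.0813]
eef_rot: [[-0.27, -0.963, -0.001], [-0.963, 0.27, -0.001], [0.001, 0.001, -1.0]]
force: [-0.4, -4.3, 3.4]
gripper_width: 0.0458
grasp_force: 25.0
```

```bash
python3 st.py
```

```text
6.35 [0.51952921 0.25066854 0.08134545] F tool [ 4.30596937 -0.75318479 -3.3523028 ] T [0.34140777 1.01479259 0.06048479] 0.04583651151089806 25.000726548023522 j6 -1.0033689089861557 yaw -1.843686232280246
```

Emit:
drive_tool:
  targets:
    - [0, 0, 0.08, 0, 0, 0.01, 1]
    - [0, 0, 0.08, 0, 0, 0.01, 1]
    - [0, 0, 0, 0, 0, 0, 1]

```text
clock: 6.65
tool_pos: [0.5194, 0.2507, 0.0811]
eef_rot: [[-0.419, -0.908, -0.001], [-0.908, 0.419, -0.001], [0.001, 0.001, -1.0]]
force: [-0.9, -4.4, 3.9]
gripper_width: 0.0452
grasp_force: 25.0
```

```bash
python3 st.py
```

```text
6.65 [0.51944192 0.2506997  0.08112993] F tool [ 4.39426107 -1.08269959 -3.9183612 ] T [0.43386829 1.17230636 0.07304571] 0.04524007996695812 25.00061263795942 j6 -1.1630893848704809 yaw -2.0033590968861614
```

Turned 2.72 rad with no stop yet. Small steps now.

Emit:
drive_tool:
  targets:
    - [0, 0, 0.05, 0, 0, 0.006, 1]
    - [0, 0, 0.05, 0, 0, 0.006, 1]
    - [0, 0, 0, 0, 0, 0, 1]

```text
clock: 6.95
tool_pos: [0.5195, 0.2508, 0.081]
eef_rot: [[-0.508, -0.861, -0.001], [-0.861, 0.508, -0.001], [0.001, 0.0, -1.0]]
force: [-1.6, -4.4, 3.0]
gripper_width: 0.0458
grasp_force: 25.0
```

```bash
python3 st.py
```

```text
6.95 [0.51946092 0.2507546  0.08103558] F tool [ 4.64535912 -0.8607504  -3.01294714] T [0.44517537 1.28116847 0.06203086] 0.045822040196862486 25.000208197161555 j6 -1.2632330565093024 yaw -2.103439885341512
```

Emit:
drive_tool:
  targets:
    - [0, 0, 0.05, 0, 0, 0.003, 1]
    - [0, 0, 0, 0, 0, 0, 1]

```text
clock: 7.15
tool_pos: [0.5194, 0.2507, 0.081]
eef_rot: [[-0.55, -0.835, -0.001], [-0.835, 0.55, -0.001], [0.002, 0.0, -1.0]]
force: [-0.4, -4.6, 3.6]
gripper_width: 0.0455
grasp_force: 25.0
```

```bash
python3 st.py
```

```text
7.15 [0.51941381 0.25072228 0.08095532] F tool [ 4.0879083  -2.20044927 -3.64314019] T [ 0.45879419  1.31734775 -0.14936542] 0.04546861114798352 25.000164387747645 j6 -1.3133878851080512 yaw -2.1534732078498746
```

Emit:
drive_tool:
  targets:
    - [0, 0, 0.05, 0, 0, 0, 1]
    - [0, 0, 0, 0, 0, 0, 1]

```text
clock: 7.35
tool_pos: [0.5197, 0.2511, 0.081]
eef_rot: [[-0.59, -0.807, -0.0], [-0.807, 0.59, -0.001], [0.001, -0.0, -1.0]]
force: [-1.0, -4.4, 3.3]
gripper_width: 0.0454
grasp_force: 25.0
```

```bash
python3 st.py
```

```text
7.35 [0.5196512  0.25108179 0.0809517 ] F tool [ 4.18153488 -1.76964246 -3.33139589] T [ 0.58413624  1.14524444 -0.72294038] 0.04540429621384095 25.000227098353207 j6 -1.3624050398318868 yaw -2.2018621486506147
```

The torque about the axis jumped to -0.72 N m at 2.87–2.91 rad of turn, which matches the estimated 2.9 rad, so this is the hard stop. I'll hold briefly, then back off 1.60 rad: 1.57 plus the wind-up past the stop.

Emit:
drive_tool:
  targets:
    - [0, 0, 0, 0, 0, 0, 1]
    - [0, 0, 0, 0, 0, 0, 1]

```text
clock: 7.55
tool_pos: [0.5197, 0.2511, 0.081]
eef_rot: [[-0.592, -0.806, -0.0], [-0.806, 0.592, -0.001], [0.001, -0.0, -1.0]]
force: [-0.7, -4.2, 3.7]
gripper_width: 0.0455
grasp_force: 25.0
```

```bash
python3 st.py
```

```text
7.55 [0.51965804 0.25111072 0.08096069] F tool [ 3.78725581 -1.95617389 -3.64765592] T [ 0.51682724  1.27749733 -0.83169746] 0.04551861333746403 24.999566115438938 j6 -1.364817480523624 yaw -2.204540231455653
```

Emit:
drive_tool:
  targets:
    - [0, 0, -0.1, 0, 0, -0.01, 1]
    - [0, 0, -0.1, 0, 0, -0.013, 1]
    - [0, 0, -0.1, 0, 0, -0.013, 1]
    - [0, 0, -0.1, 0, 0, -0.013, 1]
    - [0, 0, -0.1, 0, 0, -0.013, 1]
    - [0, 0, -0.1, 0, 0, -0.013, 1]
    - [0, 0, -0.1, 0, 0, -0.013, 1]
    - [0, 0, -0.1, 0, 0, -0.013, 1]
    - [0, 0, 0, 0, 0, 0, 1]

```text
clock: 8.45
tool_pos: [0.5196, 0.2511, 0.0819]
eef_rot: [[0.162, -0.987, -0.001], [-0.987, -0.162, 0.0], [-0.0, 0.001, -1.0]]
force: [-1.6, -4.6, 3.4]
gripper_width: 0.0454
grasp_force: 25.0
```

Emit:
drive_tool:
  targets:
    - [0, 0, -0.1, 0, 0, -0.013, 1]
    - [0, 0, -0.1, 0, 0, -0.013, 1]
    - [0, 0, -0.1, 0, 0, -0.013, 1]
    - [0, 0, -0.1, 0, 0, -0.013, 1]
    - [0, 0, -0.1, 0, 0, -0.013, 1]
    - [0, 0, -0.1, 0, 0, -0.013, 1]
    - [0, 0, -0.1, 0, 0, -0.013, 1]
    - [0, 0, -0.1, 0, 0, -0.013, 1]
    - [0, 0, 0, 0, 0, 0, 1]
    - [0, 0, 0, 0, 0, 0, 1]

```text
clock: 9.45
tool_pos: [0.5196, 0.251, 0.083]
eef_rot: [[0.819, -0.574, -0.001], [-0.574, -0.819, -0.0], [-0.0, 0.001, -1.0]]
force: [-1.6, -5.2, 2.9]
gripper_width: 0.0458
grasp_force: 25.0
```

```bash
python3 st.py
python3 - <<'E'
from h import *
im,d,P=grab("side"); im2,_,_=grab("top"); im3,_,_=grab("wrist")
a=cv2.resize(im[220:340,260:400],(420,360),interpolation=2); b=cv2.resize(im2[185:285,180:280],(360,360),interpolation=2)
cv2.imwrite("pics/e.png",np.hstack([a,b])[:,:,::-1])
E
```

```text
9.45 [0.51964497 0.25103902 0.08296841] F tool [ 1.69755329  5.17505509 -2.90344584] T [-1.45558571  0.47640777 -0.09344946] 0.045825149895338854 25.00013146083802 j6 0.22859592207230853 yaw -0.6118445174674069
```

View pics/e.png

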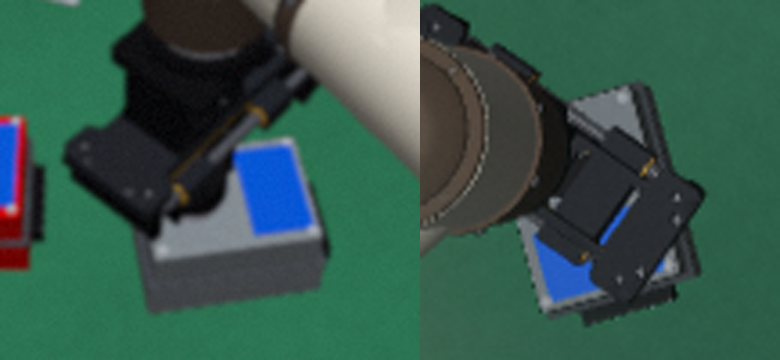

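The stop and back-off read as expected, but the gripper hides the pointer. There is plenty of time, so I'll release, lift, check the pointer, and re-grip.

Emit:
drive_tool:
  targets:
    - [0, 0, 0, 0, 0, 0, -1]
    - [0, 0, 0, 0, 0, 0, -1]
    - [0, 0, 0, 0, 0, 0, -1]
    - [0, 0, 0, 0, 0, 0, -1]
    - [0, 0, 0, 0, 0, 0, -1]
    - [0, 0, 0, 0, 0, -2, -1]
    - [0, 0, 0, 0, 0, -4, -1]
    - [0, 0, 0, 0, 0, -4, -1]
    - [0, 0, 0, 0, 0, -4, -1]
    - [0, 0, 0, 0, 0, 0, -1]

```text
clock: 10.6
tool_pos: [0.523, 0.2533, 0.2301]
eef_rot: [[0.821, -0.57, 0.012], [-0.57, -0.821, 0.008], [0.005, -0.013, -1.0]]
force: [0.4, 0.7, 0.3]
gripper_width: 0.0867
grasp_force: 0.0
```

```bash
python3 m.py w2.png
python3 - <<'E'
from h import *
z=np.load("w.npz");im,P=z["im"],z["P"];c=np.array([.5205,.2510])
n=(np.hypot(P[...,0]-c[0],P[...,1]-c[1])<.021)&(P[...,2]>.102)&(P[...,2]<.125)
b=n&(im.astype(int).sum(-1)>300); p=P[b]; print(b.sum(),p.mean(0))
v=cv2.fitLine(p[:,:2].astype(np.float32),2,0,.01,.01).ravel(); print("pointer line deg",np.degrees(np.arctan2(v[1],v[0])),"offset dir",np.degrees(np.arctan2(*(p.mean(0)[:2]-c)[::-1])))
ys,xs=np.nonzero(n);y,x=int(ys.mean()),int(xs.mean());print(x,y)
cv2.imwrite("pics/w2c.png",cv2.resize(im[max(0,y-60):y+60,x-80:x+80],None,fx=4,fy=4,interpolation=2)[:,:,::-1])
E
```

```text
10.65 [ 0.731  0.3   -0.108  0.    -1.155  0.232] [0.52129865 0.2525377  0.22662156] [[0.821, -0.571, 0.006], [-0.571, -0.821, 0.005], [0.002, -0.008, -1.0]]
cap 1321 [0.52141496 0.24975947 0.1112807 ] ((0.5209915637969971, 0.2492264360189438), 0.022833438590168953) ell ((326.6721496582031, 200.27020263671875), (41.914798736572266, 42.18858337402344), 37.8826789855957) [0.52189929 0.24825687 0.11264435] medz 0.11148051675083057 [0.52099824 0.24917057 0.10821152]
in tool [0.00136127 0.00388817 0.12659821]
blue ((0.4493712782859802, 0.25582051277160645), (0.03682541102170944, 0.002260057255625725), 55.69869613647461) [0.44934696 0.25607149 0.07155342]
1233 [0.52085009 0.25073765 0.11174698]
pointer line deg -58.606907 offset dir -36.84687958253562
325 201
```

View pics/w2c.png

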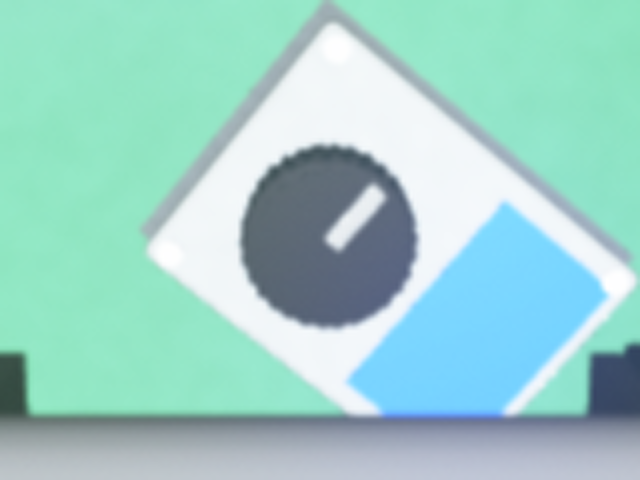

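The crop shows the pointer from (332,242) to (378,190), parallel to the panel edge (350,380)–(503,205). That is the housing's -y, a quarter turn back within about 1°. Going back down to re-grip.

Emit:
drive_tool:
  targets:
    - [0, 0, 0, 0, 0, 0, -1]
    - [0, 0, 0, 0, 0, 4, -1]
    - [0, 0, 0, 0, 0, 4, -1]
    - [0, 0, 0, 0, 0, 3, -1]
    - [0, 0, 0, 0, 0, 1.5, -1]
    - [0, 0, 0, 0, 0, 1, -1]
    - [0, 0, 0, 0, 0, 0.5, -1]
    - [0, 0, 0, 0, 0, 0, -1]
    - [0, 0, 0, 0, 0, 0, -1]
  squeeze: 5

```text
clock: 11.55
tool_pos: [0.5204, 0.2517, 0.0838]
eef_rot: [[0.821, -0.571, 0.001], [-0.571, -0.821, 0.001], [0.001, -0.001, -1.0]]
force: [0.5, 0.7, -0.0]
gripper_width: 0.0866
grasp_force: 0.0
```

Emit:
drive_tool:
  targets:
    - [0, 0, 0, 0, 0, 0, 1]
    - [0, 0, 0, 0, 0, 0, 1]
    - [0, 0, 0, 0, 0, 0, 1]
    - [0, 0, 0, 0, 0, 0, 1]
    - [0, 0, 0, 0, 0, 0, 1]
    - [0, 0, 0, 0, 0, 0, 1]
    - [0, 0, 0, 0, 0, 0, 1]
    - [0, 0, 0, 0, 0, 0, 1]

```text
clock: 12.35
tool_pos: [0.5197, 0.251, 0.0831]
eef_rot: [[0.821, -0.571, -0.001], [-0.571, -0.821, -0.001], [-0.0, 0.001, -1.0]]
force: [-0.9, -2.3, 1.5]
gripper_width: 0.046
grasp_force: 5.0
```

Emit:
drive_tool:
  targets:
    - [0, 0, 0, 0, 0, 0, 1]
    - [0, 0, 0, 0, 0, 0, 1]
    - [0, 0, 0, 0, 0, 0, 1]
    - [0, 0, 0, 0, 0, 0, 1]
    - [0, 0, 0, 0, 0, 0, 1]
  squeeze: 25

```text
clock: 12.85
tool_pos: [0.5196, 0.251, 0.0831]
eef_rot: [[0.821, -0.571, -0.001], [-0.571, -0.821, -0.001], [-0.0, 0.001, -1.0]]
force: [-0.6, -2.6, 2.5]
gripper_width: 0.0456
grasp_force: 25.0
```

```bash
python3 st.py
```

```text
12.85 [0.51964843 0.25101243 0.08306315] F tool [ 0.9862416   2.48615157 -2.53451493] T [-0.73184177 -0.01401838 -0.01434887] 0.045618939848845075 24.99966978561133 j6 0.23228972330726716 yaw -0.6078788670619042
```

Re-gripped at the same yaw with 25 N and no torque on the cap. Handing in.

```bash
python3 -c "
from rig import arm
print(arm.finish_job())"
```

```text
the job is handed in; nothing more can be done
None
```

I screwed the cap down to its stop, backed it off a quarter turn (pointer seen along the housing's -y, within about 1°), re-gripped it at 25 N and handed the job in at about 13 s; no verdict came back.

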